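# Hang the taco forms in the drying drawer

### The arm

A 6-joint arm with a two-finger parallel gripper is mounted at the origin on the work surface. World frame = base frame: x ahead of the robot, y to its left, z up, the work surface at z = 0. Lengths are in m, angles in degrees, forces in N, time in s.
With the tool pointing down it reaches from about 0.35 to 0.875 m from the base axis. Payload 4.2 kg.
Tool frame: the origin (TCP) lies at the very end of the fingers, on their centre line; the grasp point (between the pads) lies 19 mm behind it; z points along the fingers, y is the line along which they close (so a half turn about z gives the same grasp; the last joint's range is limited). The gripper opens to 87 mm and grips with 3 to 60 N. Pads are 19 mm wide; open, the fingers measure 117 mm over their backs; the gripper's body (75 mm by 190 mm) begins 51 mm behind the grasp point.
Start: joints at [-53.996, 22.042, 0.453, 0, -68.411, -14.817], TCP at [0.226, -0.583, 0.223] pointing down, gripper open.
Joint ranges: [-179.83, 179.83], [-69.29, 118.12], [-61.27, 80.66], [-181.25, 117.63], [-171.15, -9.14], [-177.46, 177.46]. Speed limits (degrees/s): [159.86, 159.86, 180, 180, 180, 180].

### API

Orientations are given as a 3x3 rotation matrix whose columns are the frame's x, y, z axes.
In Python, from station import r gives the robot as it stands.
- The arm moves only by the tool jog_arm, never from a script. Its argument "plan" is text: rows parted by semicolons, each of 7 numbers parted by spaces: the shift along the tool's x, y, z normalised to -1 to 1, where 1 is 0.025 m, then the turn, a rotation vector about the tool's x, y, z normalised to -1 to 1, where 1 is 8 degrees, then the closure, from -1 (fully open) to 1 (shut). A call has exactly 10 rows; each row shifts and turns the commanded pose from where the row before left it, along the tool's axes as they then stand; what a row does not reach is not made up. A row lasts 1/10 s, in which the tool goes at most 50 mm and 8.59 degrees, less where a joint would pass 70% of its speed; a pose out of reach is approached as far as the arm can. A call with a number of a shift or a turn outside -1 to 1 is refused whole. A call with a gripper value outside its range is refused whole. The fingers move at their own pace and stop on an object; the grip force is fixed at half the most. Time passes only in rows, so rows that do not move let the fingers close, or fill a call up. It gives the time, the measured TCP pose, the force, the opening and the grip force at its end, in the units of the state.
- r.sense(): the state, without advancing time (a new reading comes with each control period).
- r.capture(name): name is "scene" or "top" or "wrist"; returns (picture, depth): 400x640x3 uint8, red, green, blue; 400x640 float32, m along the optical axis (not along the pixel's ray), 0 where there is no reading.
- r.get_calibration(name): a dict with "mtx" (3x3 intrinsics, pixels), "extrinsics" (4x4, takes a point from camera to world coordinates). Camera axes: x right, y up, looking along -z (the intrinsics and any distortion apply to the point x, -y, -z); pixel columns grow to the right and rows downward; lengths in m; the calibration is good to about 2 mm. The wrist camera is an equidistant fisheye: a pixel r from the principal point sees the ray r / f radians off the axis. A picture is of the moment at which its call begins: read the wrist's pose just before it. get_calibration takes no time and is no camera call; for the wrist camera it gives the pose at the moment of the call.
- r.finish_job(): hands the job in; it is judged then, once.
The state is a dict: "time_s": time; "joints": joint angles; "joint_velocities": joint speeds; "effort": joint torques, N m; "tcp_pos": TCP position; "ee_rot": TCP orientation; "wrist_force": force on the tool from outside, world axes, zero at the start; "moment": the same for the moment, N m; "gripper_width": opening from 0.0 (shut) to 1.0 (fully open); "gripper_force": force on a finger pad.
Only numpy, scipy, OpenCV 4.12 (cv2) and the standard library are available. Lean on these libraries where they do the work, as an engineer would, in place of code of your own. Each camera call takes 0.05 s, during which the arm holds its last target. There are 200 camera calls.

### The job

Drape the two V-shaped steel taco forms over the bar in the open drying drawer, tab up, so that each hangs freely astride the bar: the red-tabbed one on the half beside the red end plate, the blue-tabbed one on the half beside the blue end plate. Once both hang there and are let go, push the drawer fully home, with both still hanging. Leave the two bottles, the jar and the ramekin standing where they are.

Things in the scene. Friction and masses are not known exactly. Their poses are not given: they have to be found in the camera images.
- form_red: V-shaped taco form of folded steel sheet, red plastic tab on its ridge, about 100 g. Starts as a tent on its open edges. Ridge along own y: 80 long, foot 44 wide (own x), sheet 3 thick; sides run from the ridge (x 0, z 72) via x +-11, z 58 to x +-22, z 0. Tab: fin 10 thick (x), 44 long (y), top at 103: grip across it from above. Origin: centre of the foot, z up; half turn alike
- form_blue: V-shaped taco form of folded steel sheet, blue plastic tab on its ridge, about 100 g. Starts as a tent on its open edges. Ridge along own y: 80 long, foot 44 wide (own x), sheet 3 thick; sides run from the ridge (x 0, z 72) via x +-11, z 58 to x +-22, z 0. Tab: fin 10 thick (x), 44 long (y), top at 103: grip across it from above. Origin: centre of the foot, z up; half turn alike
- form_red_seat (a point): the point under the red-tabbed form's ridge, 60 above its foot, that lies on the bar's axis when the form hangs fully seated; axes as the form
- form_blue_seat (a point): the same point of the blue-tabbed form
- bar_red (a point): middle of the red half of the hanging bar, on its axis, 100 above the table; moves with the drawer. Own y along the bar, own x into the cabinet (shutting). Rod of 12 diameter between the red and blue end plates (34 wide, tops at 118), black collar (26 diameter, 6 wide) halfway. Each half is 114 long; the red half adjoins the red plate
- bar_blue (a point): middle of the blue half of the hanging bar, on its axis, 100 above the table; moves with the drawer. Own y along the bar, own x into the cabinet (shutting). Rod of 12 diameter between the red and blue end plates (34 wide, tops at 118), black collar halfway, 60 from this point; the blue half adjoins the blue plate
- handle (a point): middle of the drawer's dark bar handle, 80 above the table, 120 long, 35 in front of the drawer front; axes as the bar points. Front panel 262 wide, top 96 above the table; the hanging bar lies 141 behind this point. Drawer: tray floor at 17, side walls 38, back wall 45 high
- drawer (a joint): how far the drawer is pulled out, m: 0 fully home, 0.215 fully out; starts at 0.18 to 0.21. Slides with about 1.5 N of friction
- cabinet: the steel drying cabinet, fixed to the bench: 270 wide, 230 deep, 176 high, clear top, front open up to 162 above the table (a hung form's tab reaches 143). Origin on the table at the middle of its front edge; own x points into the cabinet, so the drawer front stands at own x = -(drawer opening)
- board_left: green plastic chopping board, fixed, 300 by 160, 12 thick, to the left of the drawer; origin under its centre
- board_right: white plastic chopping board, fixed, 300 by 160, 12 thick, to the right of the drawer; origin under its centre. Each board carries one of the forms (either one) in its middle and two bystanders near its two ends
- oil_bottle: an amber glass bottle with a black cap, 56 diameter, 190 tall, standing on a board; leave it alone. Origin at the centre of its underside
- spice_jar: a clear glass jar with a red lid, 52 diameter, 100 tall, standing on a board; leave it alone. Origin at the centre of its underside
- sauce_bottle: a yellow plastic sauce bottle, 56 diameter, 170 tall, standing on a board; leave it alone. Origin at the centre of its underside
- ramekin: a white ceramic cup, 68 diameter at the rim, 45 tall, standing on a board; leave it alone. Origin at the centre of its underside

How it is judged:
By the outcome, as a careful person would: the job done as asked, in the order asked, and still so for the second after the job is handed in, with the robot touching nothing.
It also fails if it takes over 72 s, if anything falls off the work surface, if the arm or the gripper's body presses on something with over 40 N, if the wrist force passes 120 N, or if a joint passes its speed limit or range.

## Working session

There is one attempt and no reset: what is moved stays moved. The work goes in short steps, Python scripts to look and compute and a tool call to move; the robot and the scene stay as the last step left them, time stands still between calls to the robot, and variables do not carry over. Pictures are saved under pics/ and viewed, at most 10 in all, crops included, and the job is handed in when it is done.

Besides the shell and the picture viewer there is one more tool, called after ">>>" by a JSON object that holds its "name" and its "arguments". jog_arm: Moves the arm, as the interface text tells. Scaled input: -1 to 1 covers 0.025 m each way for a shift and 8 degrees each way for a turn. Its arguments: {"type":"object","properties":{"plan":{"type":"string"}},"required":["plan"]}

```bash
mkdir -p pics; ls; cat > h.py <<'E'
import numpy as np, cv2
from station import r
def world(name,depth,u,v,cal=None):
    c=cal or r.get_calibration(name); K=np.array(c['mtx']); T=np.array(c['extrinsics'])
    d=depth[int(round(v)),int(round(u))]
    p=np.array([(u-K[0,2])/K[0,0]*d,-(v-K[1,2])/K[1,1]*d,-d,1])
    return (T@p)[:3]
def cloud(name,depth):
    c=r.get_calibration(name); K=np.array(c['mtx']); T=np.array(c['extrinsics'])
    v,u=np.mgrid[:400,:640]; d=depth
    p=np.stack([(u-K[0,2])/K[0,0]*d,-(v-K[1,2])/K[1,1]*d,-d,np.ones_like(d)],-1)
    return (p@T.T)[...,:3]
E
python3 - <<'E'
from h import *
np.set_printoptions(precision=4,suppress=True)
for n in ("scene","top"):
    im,d=r.capture(n); cv2.imwrite(f'pics/{n}0.png',cv2.resize(im[...,::-1],(800,500)))
    np.savez(f'{n}0.npz',im=im,d=d); c=r.get_calibration(n); print(n,c)
s=r.sense(); print(s)
E
```

```text
pics
scene {'mtx': array([[366.7838,   0.    , 314.1288],
       [  0.    , 366.7838, 195.5625],
       [  0.    ,   0.    ,   1.    ]]), 'extrinsics': array([[-0.3667, -0.7677,  0.5256,  1.0525],
       [ 0.9302, -0.2938,  0.2198,  0.2257],
       [-0.0143,  0.5695,  0.8219,  0.8951],
       [ 0.    ,  0.    ,  0.    ,  1.    ]])}
top {'mtx': array([[406.0891,   0.    , 321.854 ],
       [  0.    , 406.0891, 198.5897],
       [  0.    ,   0.    ,   1.    ]]), 'extrinsics': array([[-0.0194,  0.9907, -0.1344,  0.3947],
       [-0.9994, -0.0155,  0.0298,  0.0189],
       [ 0.0274,  0.1349,  0.9905,  1.1564],
       [ 0.    ,  0.    ,  0.    ,  1.    ]])}
{'time_s': 0.1, 'joints': array([-53.9929,  22.0855,   0.3885,  -0.0252, -68.411 , -14.8157]), 'joint_velocities': array([-0.001 , -0.0987,  0.2022,  0.1438, -0.0126,  0.0364]), 'effort': array([ -0.0011, -39.1689,  18.7934,   4.2319,   0.0135,  -0.0001]), 'tcp_pos': array([ 0.2257, -0.5822,  0.2216]), 'ee_rot': array([[-0.9324, -0.3613, -0.0008],
       [-0.3613,  0.9324,  0.0018],
       [ 0.0001,  0.0019, -1.    ]]), 'wrist_force': array([-0.6113,  0.0578,  0.7637]), 'moment': array([0.0078, 0.0107, 0.0462]), 'gripper_force': 0.0, 'gripper_width': 1.003717606045927}
```

View pics/top0.png

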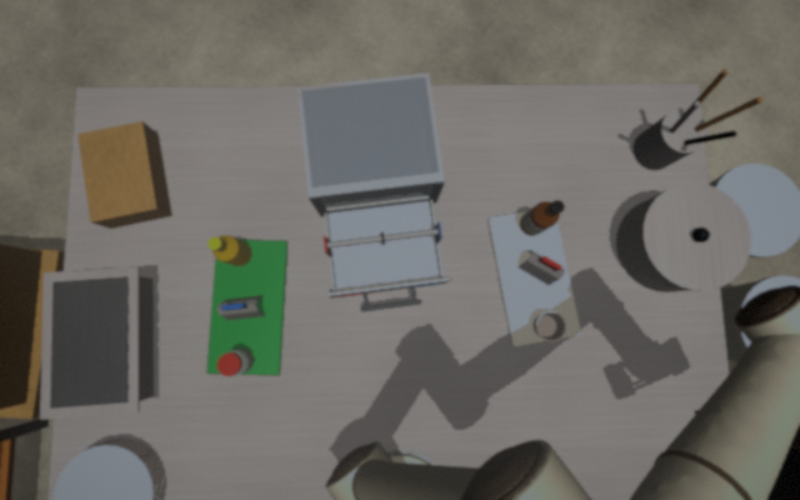

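View pics/scene0.png

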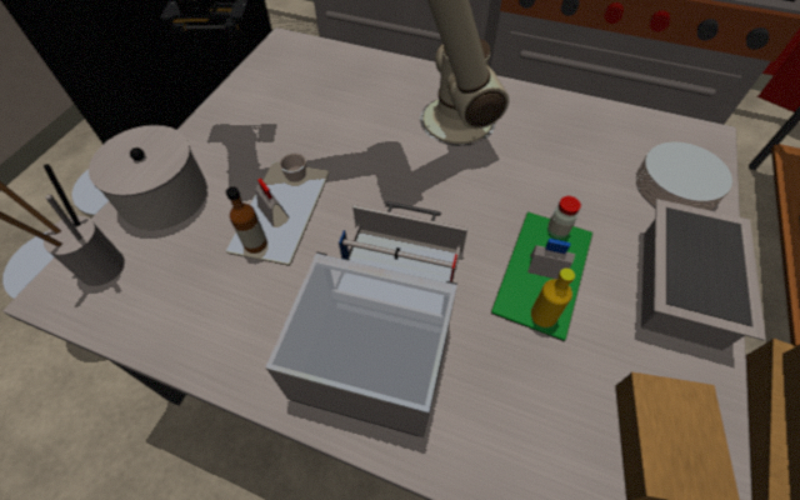

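Top view (800x500): cabinet top centre about (372,140), bar from the red plate (330,245) to the blue plate (437,232), handle (390,297). The blue-tabbed form is at (240,307) on the green board. The red-tabbed form is at (543,264) on the white board, between the oil bottle and the ramekin.

```bash
cat > m.py <<'E'
from h import *
np.set_printoptions(precision=4,suppress=True)
def pca(P):
    m=P.mean(0); w,V=np.linalg.eigh(np.cov((P-m)[:,:2].T)); a=V[:,1]; t=(P-m)[:,:2]@a; s=(P-m)[:,:2]@V[:,0]
    return m,P[:,2].min(),P[:,2].max(),'dir',np.degrees(np.arctan2(a[1],a[0])),'len',np.ptp(t),'wid',np.ptp(s),'midrange',m[:2]+a*(t.max()+t.min())/2+V[:,0]*(s.max()+s.min())/2,len(P)
for n in ('scene','top'):
    f=np.load(n+'0.npz'); im,d=f['im'].astype(int),f['d']; C=cloud(n,d); R,G,B=im[...,0],im[...,1],im[...,2]
    red=(R>1.6*G)&(R>1.6*B)&(R>70); blue=(B>1.4*R)&(B>1.15*G)&(B>50)
    for nm,mk in (('red',red),('blue',blue)):
        mk=(mk&(d>0)&(C[...,2]>0.03)&(C[...,2]<0.14)&(C[...,0]>.2)&(C[...,0]<.9)&(abs(C[...,1])<.5)).astype(np.uint8)
        k,l,st,ce=cv2.connectedComponentsWithStats(mk)
        for i in range(1,k):
            if st[i,4]>8: print(n,nm,'px',ce[i],*pca(C[l==i]))
    reg=(C[...,0]>.3)&(C[...,0]<.8)&(abs(C[...,1])<.2)&(d>0)
    for nm,lo,hi in (('bar',.098,.112),('front',.088,.097),('handle',.07,.087),('cabtop',.165,.185)):
        mk=(reg&(C[...,2]>lo)&(C[...,2]<hi)); k,l,st,ce=cv2.connectedComponentsWithStats(mk.astype(np.uint8))
        for i in range(1,k):
            if st[i,4]>25: print(n,nm,ce[i],*pca(C[l==i]))
im=np.load('top0.npz')['im'][...,::-1]
a=cv2.resize(im[140:260,150:350],(800,480),interpolation=cv2.INTER_CUBIC); cv2.imwrite('pics/topc1.png',np.clip(a*1.3,0,255))
E
python3 m.py
```

```text
scene red px [210.2444 147.7111] [ 0.503  -0.3235  0.1122] 0.08422474821511938 0.11693209776144764 dir 57.529253763972 len 0.059066413570150564 wid 0.009082564621083498 midrange [ 0.499 -0.328] 45
scene red px [455.7833 163.0167] [0.3114 0.34   0.1122] 0.1028849988607341 0.11719485170010668 dir 145.8960328571127 len 0.0451564111462035 wid 0.04334188578844406 midrange [0.3106 0.3405] 180
scene red px [192.85   174.1167] [ 0.6177 -0.3013  0.1365] 0.13212013526644595 0.13994742685678618 dir 124.10947169025943 len 0.04731954241734699 wid 0.02361373538066508 midrange [ 0.6143 -0.3028] 60
scene red px [363.3704 209.2963] [0.5494 0.1484 0.1166] 0.09710173524876065 0.12143021765463502 dir -175.1333683249162 len 0.029699591711887026 wid 0.006512768592758107 midrange [0.5498 0.1478] 27
scene blue px [273.3182 189.7273] [ 0.5767 -0.0882  0.1186] 0.11367264667635957 0.12251190612705576 dir -173.22427138911777 len 0.027915562210529318 wid 0.005117854468356598 midrange [ 0.5758 -0.0888] 22
scene blue px [446.2927 196.0244] [0.4265 0.3361 0.106 ] 0.08293627411184934 0.11774232074035385 dir 94.62316
[... 2408 characters left out ...]
282] 134
top front [279.9053 232.7368] [0.4507 0.0979 0.0946] 0.08850406045767722 0.09694563727565741 dir 96.53044779417388 len 0.09972537322629219 wid 0.008130319701098213 midrange [0.4508 0.0975] 95
top handle [311.8814 241.581 ] [0.4267 0.015  0.0834] 0.07575308813641124 0.08695338608165026 dir 96.16455181325935 len 0.12787616571554516 wid 0.04066891151877929 midrange [0.4355 0.0164] 253
top cabtop [295.1373 122.333 ] [0.7211 0.0523 0.176 ] 0.16510143785868092 0.1840334246818075 dir 91.70887023489192 len 0.279945077041428 wid 0.171464049364975 midrange [0.7179 0.0479] 6535[ WARN:0@0.482] global loadsave.cpp:1063 imwrite_ Unsupported depth image for selected encoder is fallbacked to CV_8U.
```

View pics/topc1.png

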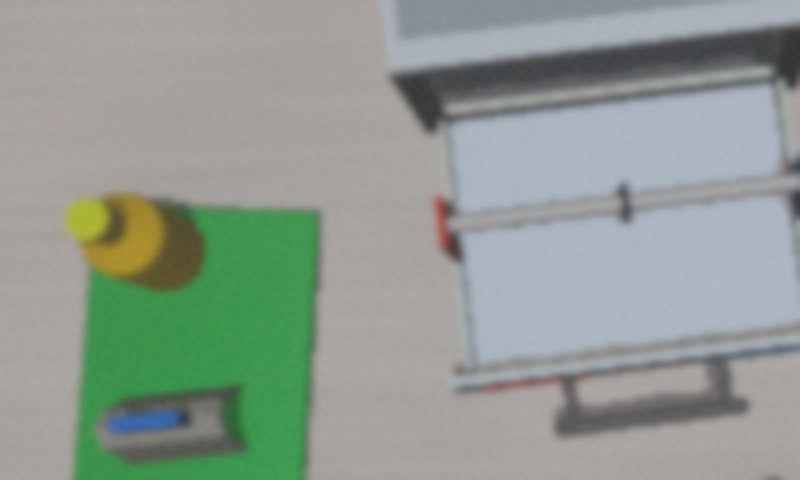

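Crop: red plate at left (440,225), collar (625,203), blue form tab (145,420) on the green board, sauce bottle base about (125,235). Next I check bottle clearances and work out the first move.

```bash
cat > b.py <<'E'
from h import *
np.set_printoptions(precision=4,suppress=True)
for n in ('scene','top'):
    d=np.load(n+'0.npz')['d']; C=cloud(n,d)
    for nm,cx,cy in (('oil',.62,-.30),('sauce',.53,.36)):
        for lo,hi in ((.06,.11),(.19,.21) if nm=='oil' else (.165,.19)):
            m=(abs(C[...,0]-cx)<.08)&(abs(C[...,1]-cy)<.06)&(C[...,2]>lo)&(C[...,2]<hi)&(d>0); P=C[m]
            if len(P)>5: print(n,nm,lo,len(P),P.min(0),P.max(0),np.median(P,0))
def mv(dp,R): return np.array(R).T@np.array(dp)/.025
s=r.sense(); print(mv(np.array([.501,-.3225,.2])-s['tcp_pos'],s['ee_rot']))
E
python3 b.py
```

```text
scene oil 0.06 242 [ 0.5825 -0.3313  0.0605] [ 0.6312 -0.2804  0.1096] [ 0.6205 -0.2901  0.0853]
scene oil 0.19 98 [ 0.5902 -0.3219  0.19  ] [ 0.6157 -0.2965  0.2062] [ 0.6059 -0.3071  0.202 ]
scene sauce 0.06 251 [0.5352 0.3246 0.0602] [0.5724 0.3775 0.11  ] [0.5671 0.346  0.0863]
scene sauce 0.165 131 [0.5314 0.3395 0.1675] [0.5573 0.3648 0.1861] [0.5479 0.3514 0.1819]
top oil 0.06 127 [ 0.5738 -0.3221  0.0605] [ 0.6242 -0.2821  0.1098] [ 0.5873 -0.2885  0.0872]
top oil 0.19 101 [ 0.5893 -0.3225  0.1905] [ 0.6144 -0.2979  0.2065] [ 0.6016 -0.3092  0.2015]
top sauce 0.06 120 [0.5154 0.3239 0.0603] [0.568  0.362  0.1098] [0.5321 0.3295 0.0871]
top sauce 0.165 112 [0.5299 0.339  0.1685] [0.556  0.365  0.1861] [0.5421 0.3501 0.1813]
[-14.0205   5.7075   0.8732]
```

>>> {"name": "jog_arm", "arguments": {"plan": "-0.5 0.2 0 0 0 0 -0.2;-1 0.4 0 0 0 0 -0.2;-1 0.4 0 0 0 0 -0.2;-1 0.4 0 0 0 0 -0.2;-1 0.4 0 0 0 0 -0.2;-1 0.4 0 0 0 0 -0.2;-1 0.4 0 0 0 0 -0.2;-1 0.4 0 0 0 0 -0.2;-1 0.4 0 0 0 0 -0.2;-1 0.4 0 0 0 0 -0.2"}}

```text
time_s: 1.1
tcp_pos: [0.414, -0.4065, 0.2224]
ee_rot: [[-0.932, -0.362, -0.0], [-0.362, 0.932, 0.0], [-0.0, 0.0, -1.0]]
wrist_force: [0.3, -0.7, -0.0]
gripper_width: 0.596
gripper_force: 0.0
```

>>> {"name": "jog_arm", "arguments": {"plan": "-1 0.4 0 0 0 0 -0.2;-1 0.4 0 0 0 0 -0.2;-1 0.4 0 0 0 0 -0.2;-1 0.4 0 0 0 0 -0.2;-0.2 0.1 0 0 0 -0.9 -0.2;0 0 0 0 0 -0.9 -0.2;0 0 0 0 0 -0.9 -0.2;0 0 0 0 0 -0.9 -0.2;0 0 0 0 0 -0.9 -0.2;0 0 0 0 0 0 -0.2"}}

```text
time_s: 2.1
tcp_pos: [0.4956, -0.3298, 0.2223]
ee_rot: [[-0.542, -0.841, -0.0], [-0.841, 0.542, 0.0], [-0.0, 0.001, -1.0]]
wrist_force: [0.5, -0.0, 0.3]
gripper_width: 0.601
gripper_force: 0.0
```

```bash
cat > g.py <<'E'
from h import *
import sys
np.set_printoptions(precision=3,suppress=True)
def go(tx,ty,tz,yaw,show=True):
    s=r.sense(); p=s['tcp_pos']; R=s['ee_rot']
    y=np.degrees(np.arctan2(R[1,1],R[0,1]))
    print('t',s['time_s'],'tcp',p,'yaw',y,'toolz',R[:,2],'F',s['wrist_force'],'w',s['gripper_width'],s['gripper_force'])
    print('shift units',R.T@(np.array([tx,ty,tz])-p)/.025,'turn units z',-((yaw-y+180)%360-180)/8)
    # levelling: rotate tool z to -world z
    print('level rotvec units', R.T@np.degrees(np.cross(R[:,2],[0,0,-1]))/8)
if __name__=='__main__': go(*map(float,sys.argv[1:5]))
E
cat > w.py <<'E'
from h import *
import sys
c=r.get_calibration('wrist'); im,d=r.capture('wrist'); print(c['mtx'])
cv2.imwrite('pics/'+sys.argv[1],cv2.resize(im[...,::-1],(800,500)))
E
python3 g.py .497 -.3285 .087 148; python3 w.py w1.png
```

```text
t 2.1 tcp [ 0.496 -0.33   0.222] yaw 147.2072422643049 toolz [-0.  0. -1.] F [ 0.537 -0.047  0.302] w 0.6005927524590459 0.0
shift units [-0.073 -0.02   5.412] turn units z -0.09909471696188632
level rotvec units [ 0.004  0.001 -0.   ]
[[309.70691629   0.         321.33885794]
 [  0.         309.70691629 199.65536549]
 [  0.           0.           1.        ]]
```

View pics/w1.png

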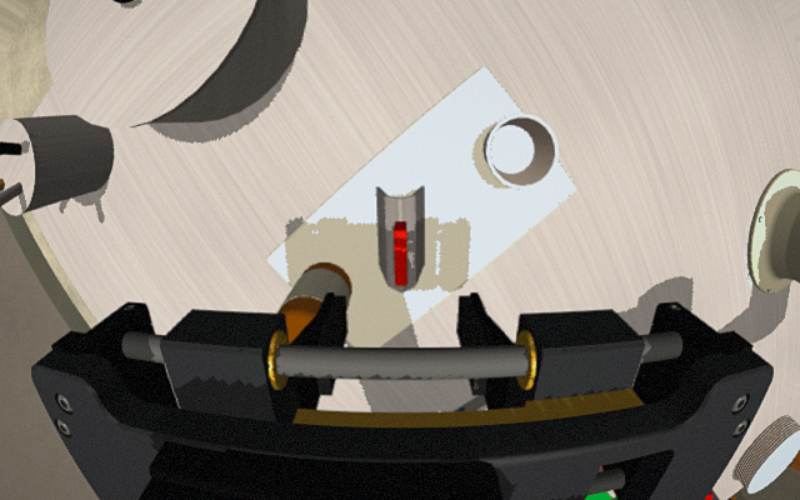

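The form lies straight between the fingers (tab at (402,255)); the oil bottle is off to the side behind the left finger at (315,300). I descend and grip.

>>> {"name": "jog_arm", "arguments": {"plan": "0 0 0.7 0 0 -0.1 -0.2;0 0 0.8 0 0 0 -0.2;0 0 0.8 0 0 0 -0.2;0 0 0.8 0 0 0 -0.2;0 0 0.8 0 0 0 -0.2;0 0 0.8 0 0 0 -0.2;0 0 0.6 0 0 0 -0.2;0 0 0.1 0 0 0 -0.2;0 0 0 0 0 0 0.3;0 0 0 0 0 0 1"}}

```text
time_s: 3.15
tcp_pos: [0.4963, -0.3309, 0.0885]
ee_rot: [[-0.53, -0.848, 0.002], [-0.848, 0.53, -0.001], [-0.0, -0.002, -1.0]]
wrist_force: [-0.3, -0.2, 0.5]
gripper_width: 0.495
gripper_force: 0.0
```

>>> {"name": "jog_arm", "arguments": {"plan": "0 0 0 0 0 0 1;0 0 0 0 0 0 1;0 0 0 0 0 0 1;0 0 0 0 0 0 1;0 0 -0.3 0 0 0 1;0 0 -0.7 0 0 0 1;0 0 -0.9 0 0 0 1;0 0 -1 0 0 0 1;0 0 -1 0 0 0 1;0 0 -1 0 0 0 1"}}

```text
time_s: 4.15
tcp_pos: [0.4952, -0.3306, 0.2113]
ee_rot: [[-0.53, -0.848, -0.0], [-0.848, 0.53, 0.0], [-0.0, 0.0, -1.0]]
wrist_force: [1.1, -0.7, -1.9]
gripper_width: 0.111
gripper_force: 30.0
```

```bash
python3 g.py .5 .05 .235 186.3; python3 w.py w2.png
```

```text
t 4.15 tcp [ 0.495 -0.331  0.211] yaw 147.97948816290432 toolz [-0.  0. -1.] F [ 1.13  -0.726 -1.92 ] w 0.11104500931294618 29.9676128430292
shift units [-13.008   7.909  -0.944] turn units z -4.790063979636962
level rotvec units [ 0.003  0.001 -0.   ]
[[309.70691629   0.         321.33885794]
 [  0.         309.70691629 199.65536549]
 [  0.           0.           1.        ]]
```

View pics/w2.png

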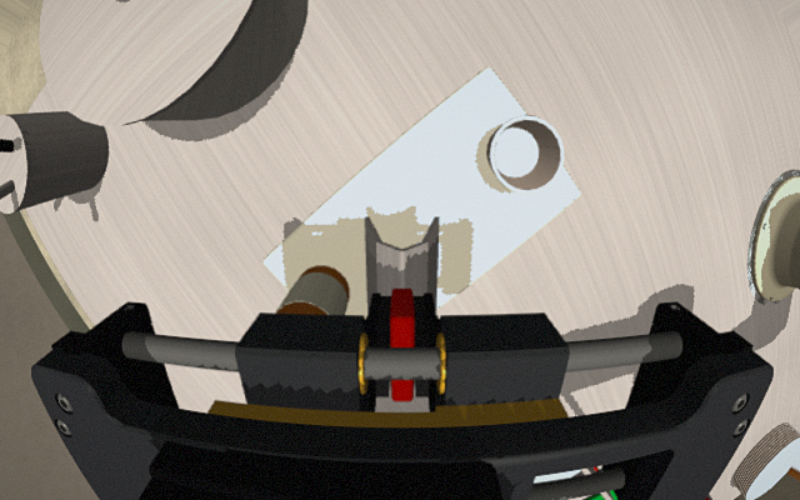

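The red form is held, square in the gripper. Carrying it to above the red half.

>>> {"name": "jog_arm", "arguments": {"plan": "-0.5 0.2 -0.5 0 0 0 1;-1 0.44 -0.3 0 0 0 1;-1 0.44 -0.2 0 0 0 1;-1 0.44 0 0 0 0 1;-1 0.44 0 0 0 0 1;-1 0.44 0 0 0 0 1;-1 0.44 0 0 0 0 1;-1 0.44 0 0 0 0 1;-1 0.44 0 0 0 0 1;-1 0.44 0 0 0 0 1"}}

```text
time_s: 5.2
tcp_pos: [0.5325, -0.0724, 0.2346]
ee_rot: [[-0.53, -0.848, -0.002], [-0.848, 0.53, 0.0], [0.001, 0.001, -1.0]]
wrist_force: [0.5, -0.4, -1.5]
gripper_width: 0.113
gripper_force: 30.0
```

>>> {"name": "jog_arm", "arguments": {"plan": "-1 0.44 0 0 0 0 1;-1 0.44 0 0 0 0 1;-1 0.44 0 0 0 0 1;-1 0.44 0 0 0 0 1;-0.8 0.35 0 0 0 -0.4 1;-0.4 0.2 0 0 0 -0.9 1;-0.4 0.2 0 0 0 -1 1;-0.2 0.1 0 0 0 -1 1;0 0 0 0 0 -1 1;0 0 0 0 0 -0.4 1"}}

```text
time_s: 6.2
tcp_pos: [0.5494, 0.0841, 0.2345]
ee_rot: [[0.102, -0.995, -0.002], [-0.995, -0.102, -0.0], [0.0, 0.002, -1.0]]
wrist_force: [-0.8, 0.1, -1.2]
gripper_width: 0.112
gripper_force: 30.0
```

```bash
python3 g.py .555 .080 .1165 186.3; python3 w.py w3.png
```

```text
t 6.2 tcp [0.549 0.084 0.234] yaw -174.1528094743387 toolz [-0.002 -0.    -1.   ] F [-0.82   0.121 -1.234] w 0.11242686602034167 29.96770774014294
shift units [ 0.184 -0.215  4.719] turn units z -0.05660118429233307
level rotvec units [ 0.013 -0.001 -0.   ]
[[309.70691629   0.         321.33885794]
 [  0.         309.70691629 199.65536549]
 [  0.           0.           1.        ]]
```

View pics/w3.png

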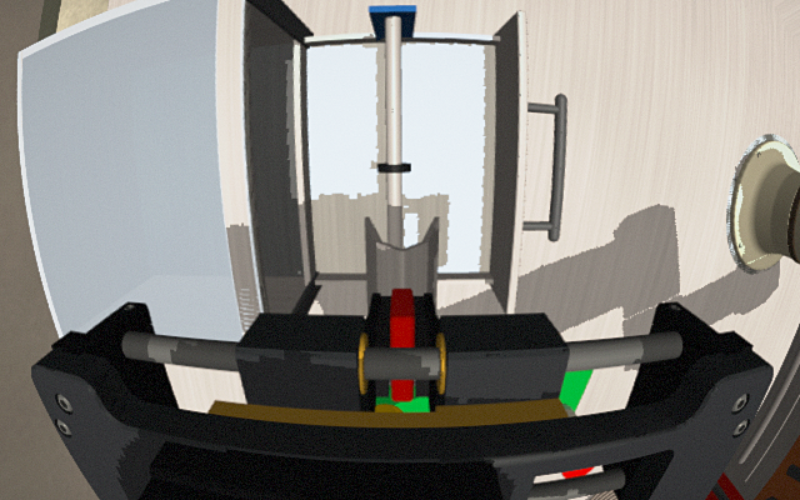

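The bar runs vertically at column ~394, nearly under the form (column 402); the computed 5 mm correction matches. Lowering.

>>> {"name": "jog_arm", "arguments": {"plan": "0.2 -0.2 0 0 0 -0.05 1;0 0 0.5 0 0 0 1;0 0 0.8 0 0 0 1;0 0 0.8 0 0 0 1;0 0 0.8 0 0 0 1;0 0 0.7 0 0 0 1;0 0 0.5 0 0 0 1;0 0 0.3 0 0 0 1;0 0 0.15 0 0 0 1;0 0 0 0 0 0 1"}}

```text
time_s: 7.25
tcp_pos: [0.5559, 0.0788, 0.1211]
ee_rot: [[0.104, -0.995, -0.0], [-0.995, -0.104, -0.0], [0.0, 0.0, -1.0]]
wrist_force: [0.1, 0.5, -0.9]
gripper_width: 0.111
gripper_force: 30.0
```

```bash
python3 g.py .555 .080 .1165 186.3
```

```text
t 7.25 tcp [0.556 0.079 0.121] yaw -174.0222763601881 toolz [-0. -0. -1.] F [ 0.081  0.543 -0.921] w 0.11063840111728958 29.967852174304426
shift units [-0.053  0.03   0.184] turn units z -0.04028454502351053
level rotvec units [ 0.002 -0.001 -0.   ]
```

>>> {"name": "jog_arm", "arguments": {"plan": "0 0 0.1 0 0 0 1;0 0 0.06 0 0 0 1;0 0 0 0 0 0 1;0 0 0 0 0 0 0.7;0 0 0 0 0 0 0.5;0 0 0 0 0 0 0.3;0 0 0 0 0 0 0.2;0 0 0 0 0 0 0.2;0 0 0 0 0 0 0.2;0 0 0 0 0 0 0.2"}}

```text
time_s: 8.25
tcp_pos: [0.5558, 0.0788, 0.1173]
ee_rot: [[0.104, -0.995, -0.0], [-0.995, -0.104, 0.0], [-0.0, 0.0, -1.0]]
wrist_force: [0.1, 0.6, -0.2]
gripper_width: 0.398
gripper_force: 0.0
```

>>> {"name": "jog_arm", "arguments": {"plan": "0 0 -0.2 0 0 0 0.2;0 0 -0.4 0 0 0 0.2;0 0 -0.6 0 0 0 0.2;0 0 -0.8 0 0 0 0.2;0 0 -1 0 0 0 0;0 0 -1 0 0 0 0;0 0 -1 0 0 0 0;0 0 -0.8 0 0 0 0;0 0 -0.4 0 0 0 0;0 0 0 0 0 0 0"}}

```text
time_s: 9.25
tcp_pos: [0.5565, 0.079, 0.2743]
ee_rot: [[0.104, -0.995, 0.004], [-0.995, -0.104, 0.001], [-0.001, -0.004, -1.0]]
wrist_force: [0.3, -0.3, 0.5]
gripper_width: 0.504
gripper_force: 0.0
```

```bash
python3 g.py .4215 .3345 .22 183; python3 w.py w4.png
```

```text
t 9.25 tcp [0.556 0.079 0.274] yaw -174.00832683328014 toolz [ 0.004  0.001 -1.   ] F [ 0.259 -0.323  0.515] w 0.5040543162942023 0.0
shift units [-10.726   4.311   2.166] turn units z 0.37395914583999
level rotvec units [-0.027  0.007 -0.   ]
[[309.70691629   0.         321.33885794]
 [  0.         309.70691629 199.65536549]
 [  0.           0.           1.        ]]
```

View pics/w4.png

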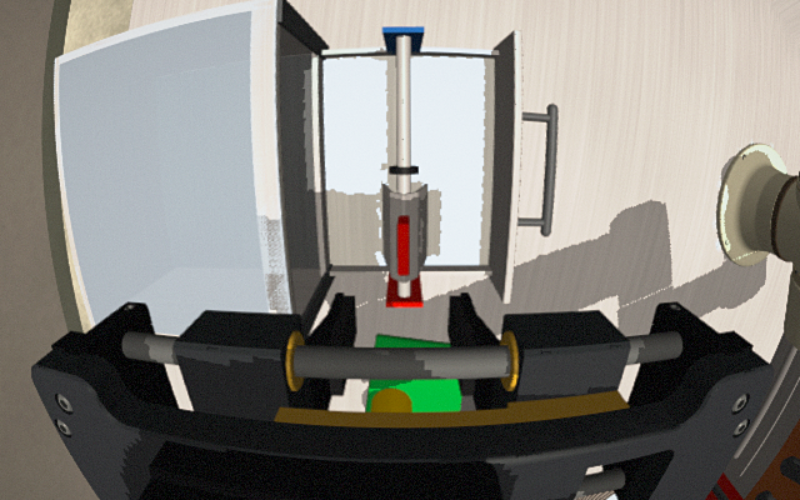

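Red form hangs astride the bar, bar visible on both sides of it ((403,180) and (403,290)), clear of collar and plate. Now the blue form.

>>> {"name": "jog_arm", "arguments": {"plan": "-0.5 0.2 0 0 0 0 0;-1 0.4 0 0 0 0 0;-1 0.4 0 0 0 0 0;-1 0.4 0.2 0 0 0 0;-1 0.4 0.2 0 0 0 0;-1 0.4 0.2 0 0 0 0;-1 0.4 0.3 0 0 0 -0.2;-1 0.4 0.3 0 0 0 -0.2;-1 0.4 0.3 0 0 0 -0.2;-1 0.4 0.3 0 0 0 -0.2"}}

```text
time_s: 10.3
tcp_pos: [0.4348, 0.3059, 0.2257]
ee_rot: [[0.105, -0.995, -0.002], [-0.995, -0.105, -0.002], [0.002, 0.002, -1.0]]
wrist_force: [0.6, -0.5, 0.3]
gripper_width: 0.593
gripper_force: 0.0
```

>>> {"name": "jog_arm", "arguments": {"plan": "-0.8 0.4 0.3 0 0 0 -0.2;-0.4 0.1 0 0 0 0.37 -0.2;0 0 0 0 0 0 -0.2;0 0 0 0 0 0 -0.2;0 0 0 0 0 0 -0.2;0 0 0 0 0 0 -0.2;0 0 0 0 0 0 -0.2;0 0 0 0 0 0 -0.2;0 0 0 0 0 0 -0.2;0 0 0 0 0 0 -0.2"}}

```text
time_s: 11.3
tcp_pos: [0.4211, 0.3335, 0.2198]
ee_rot: [[0.053, -0.999, 0.0], [-0.999, -0.053, 0.0], [-0.0, -0.0, -1.0]]
wrist_force: [-0.8, -1.0, -0.3]
gripper_width: 0.601
gripper_force: 0.0
```

```bash
python3 g.py .4215 .3355 .088 183; python3 w.py w5.png
```

```text
t 11.3 tcp [0.421 0.333 0.22 ] yaw -176.9824835340614 toolz [ 0.  0. -1.] F [-0.813 -1.037 -0.321] w 0.6005254615408329 0.0
shift units [-0.08  -0.02   5.273] turn units z 0.0021895582423212545
level rotvec units [-0.  0. -0.]
[[309.70691629   0.         321.33885794]
 [  0.         309.70691629 199.65536549]
 [  0.           0.           1.        ]]
```

View pics/w5.png

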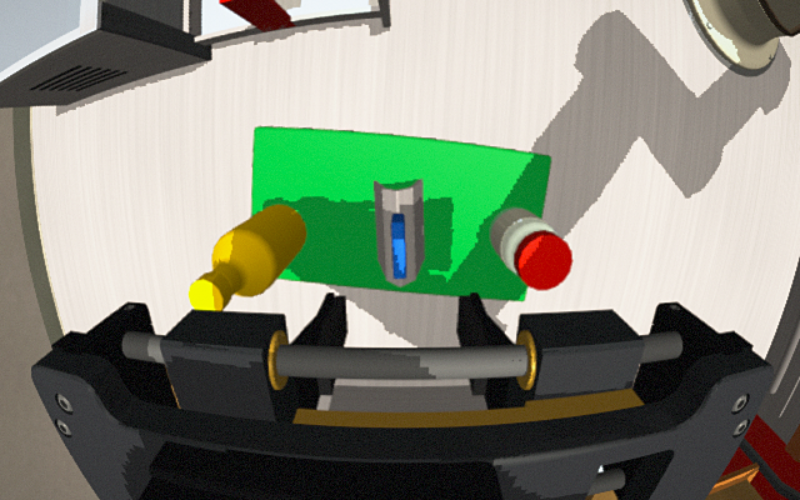

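The blue form stands centred at (398,235), leaning about 2° from the tool axis (corrected in the descent); the sauce bottle's neck at (215,285) should clear the gripper body by about 13 mm. Descending carefully in two parts.

>>> {"name": "jog_arm", "arguments": {"plan": "-0.1 0 0.5 0 0 -0.2 -0.2;0 0 0.8 0 0 0 -0.2;0 0 0.8 0 0 0 -0.2;0 0 0.7 0 0 0 -0.2;0 0 0.6 0 0 0 -0.2;0 0 0.6 0 0 0 -0.2;0 0 0.5 0 0 0 -0.2;0 0 0.4 0 0 0 -0.2;0 0 0.3 0 0 0 -0.2;0 0 0 0 0 0 -0.2"}}

```text
time_s: 12.35
tcp_pos: [0.4205, 0.3356, 0.0887]
ee_rot: [[0.081, -0.997, -0.001], [-0.997, -0.081, -0.002], [0.002, 0.001, -1.0]]
wrist_force: [0.1, 0.1, 0.2]
gripper_width: 0.598
gripper_force: 0.0
```

>>> {"name": "jog_arm", "arguments": {"plan": "0 0 0 0 0 0 0.3;0 0 0 0 0 0 0.6;0 0 0 0 0 0 1;0 0 0 0 0 0 1;0 0 0 0 0 0 1;0 0 0 0 0 0 1;0 0 0 0 0 0 1;0 0 -0.3 0 0 0 1;0 0 -0.6 0 0 0 1;0 0 -0.8 0 0 0 1"}}

```text
time_s: 13.35
tcp_pos: [0.4204, 0.3355, 0.1323]
ee_rot: [[0.081, -0.997, -0.002], [-0.997, -0.081, -0.002], [0.002, 0.002, -1.0]]
wrist_force: [-0.3, 0.6, -0.4]
gripper_width: 0.109
gripper_force: 30.0
```

>>> {"name": "jog_arm", "arguments": {"plan": "0 0 -1 0 0 0 1;0 0 -1 0 0 0 1;0 0 -1 0 0 0 1;0 0 -1 0 0 0 1;0 0 -0.8 0 0 0 1;0 0 -0.4 0 0 0 1;0 0 0 0 0 0 1;0 0 0 0 0 0 1;0 0 0 0 0 0 1;0 0 0 0 0 0 1"}}

```text
time_s: 14.35
tcp_pos: [0.4206, 0.3357, 0.2611]
ee_rot: [[0.081, -0.997, -0.002], [-0.997, -0.081, -0.002], [0.002, 0.002, -1.0]]
wrist_force: [0.0, -0.3, -1.5]
gripper_width: 0.111
gripper_force: 30.0
```

```bash
python3 g.py .5676 -.030 .25 186.2; python3 w.py w6.png
```

```text
t 14.35 tcp [0.421 0.336 0.261] yaw -175.37404899686942 toolz [-0.002 -0.002 -1.   ] F [ 0.017 -0.297 -1.514] w 0.11111733781302953 29.987549807410687
shift units [15.055 -4.683  0.462] turn units z -0.19675612460866887
level rotvec units [ 0.012 -0.013 -0.   ]
[[309.70691629   0.         321.33885794]
 [  0.         309.70691629 199.65536549]
 [  0.           0.           1.        ]]
```

View pics/w6.png

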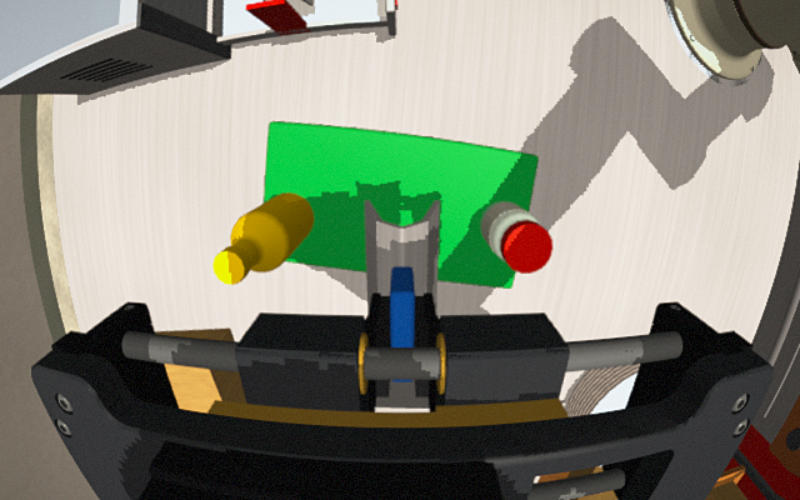

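Blue form is held squarely; both bystanders stand untouched. Carrying over to the blue half.

>>> {"name": "jog_arm", "arguments": {"plan": "0.5 -0.15 0 0 0 0 1;1 -0.3 0 0 0 0 1;1 -0.3 0 0 0 0 1;1 -0.3 0 0 0 0 1;1 -0.3 0 0 0 0 1;1 -0.3 0 0 0 0 1;1 -0.3 0 0 0 0 1;1 -0.3 0 0 0 0 1;1 -0.3 0 0 0 0 1;1 -0.3 0 0 0 0 1"}}

```text
time_s: 15.4
tcp_pos: [0.5112, 0.1033, 0.2622]
ee_rot: [[0.08, -0.997, -0.0], [-0.997, -0.08, -0.0], [0.0, 0.0, -1.0]]
wrist_force: [0.4, -0.0, -0.4]
gripper_width: 0.111
gripper_force: 30.0
```

>>> {"name": "jog_arm", "arguments": {"plan": "1 -0.3 0 0 0 0 1;1 -0.3 0 0 0 0 1;1 -0.3 0 0 0 0 1;1 -0.3 0 0 0 0 1;0.9 -0.3 0 0 0 0 1;0.5 -0.2 0 0 0 -0.1 1;0.15 -0.1 0 0 0 -0.1 1;0 0 0.4 0 0 0 1;0 0 0 0 0 0 1;0 0 0 0 0 0 1"}}

```text
time_s: 16.4
tcp_pos: [0.5666, -0.029, 0.2517]
ee_rot: [[0.109, -0.994, -0.001], [-0.994, -0.109, -0.0], [0.0, 0.001, -1.0]]
wrist_force: [0.7, 1.2, -0.8]
gripper_width: 0.113
gripper_force: 30.0
```

```bash
python3 g.py .5676 -.030 .117 186.2; python3 w.py w7.png
```

```text
t 16.4 tcp [ 0.567 -0.029  0.252] yaw -173.7250296066247 toolz [-0.001 -0.    -1.   ] F [ 0.691  1.159 -0.812] w 0.11344158677011422 29.987614809069782
shift units [ 0.043 -0.044  5.388] turn units z 0.009371299171917258
level rotvec units [ 0.01  -0.001  0.   ]
[[309.70691629   0.         321.33885794]
 [  0.         309.70691629 199.65536549]
 [  0.           0.           1.        ]]
```

View pics/w7.png

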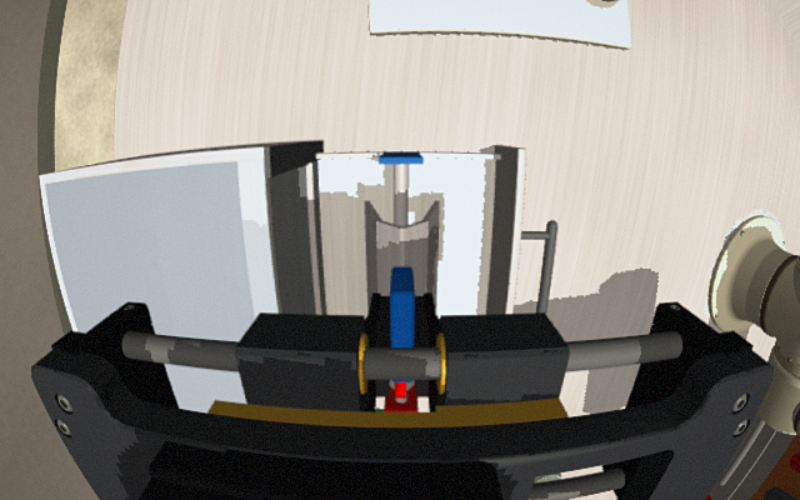

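The bar lines up at column 402 under the form, with the blue plate ahead at (400,158). Lowering and releasing.

>>> {"name": "jog_arm", "arguments": {"plan": "0 0 0.5 0 0 0 1;0 0 0.8 0 0 0 1;0 0 0.9 0 0 0 1;0 0 0.9 0 0 0 1;0 0 0.8 0 0 0 1;0 0 0.6 0 0 0 1;0 0 0.4 0 0 0 1;0 0 0.2 0 0 0 1;0 0 0.1 0 0 0 1;0 0 0 0 0 0 1"}}

```text
time_s: 17.45
tcp_pos: [0.5674, -0.0294, 0.1225]
ee_rot: [[0.109, -0.994, 0.001], [-0.994, -0.109, 0.0], [0.0, -0.001, -1.0]]
wrist_force: [-0.0, 0.9, -1.0]
gripper_width: 0.112
gripper_force: 30.0
```

>>> {"name": "jog_arm", "arguments": {"plan": "0 0 0.1 0 0 0 1;0 0 0.05 0 0 0 1;0 0 0 0 0 0 1;0 0 0 0 0 0 0.7;0 0 0 0 0 0 0.5;0 0 0 0 0 0 0.3;0 0 0 0 0 0 0.2;0 0 0 0 0 0 0.2;0 0 0 0 0 0 0.2;0 0 0 0 0 0 0.2"}}

```text
time_s: 18.45
tcp_pos: [0.5672, -0.0295, 0.1186]
ee_rot: [[0.108, -0.994, 0.0], [-0.994, -0.108, -0.0], [0.0, -0.0, -1.0]]
wrist_force: [0.2, 0.2, 0.2]
gripper_width: 0.403
gripper_force: 0.0
```

>>> {"name": "jog_arm", "arguments": {"plan": "0 0 -0.2 0 0 0 0.2;0 0 -0.4 0 0 0 0.2;0 0 -0.6 0 0 0 0.2;0 0 -0.8 0 0 0 0.2;0 0 -1 0 0 0 0;0 0 -1 0 0 0 0;0 0 -1 0 0 0 0;0 0 -0.6 0 0 0 0;0 0 -0.2 0 0 0 0;0 0 0 0 0 0 0"}}

```text
time_s: 19.45
tcp_pos: [0.5674, -0.0294, 0.2646]
ee_rot: [[0.108, -0.994, 0.002], [-0.994, -0.108, 0.001], [-0.0, -0.002, -1.0]]
wrist_force: [0.3, -0.6, -0.6]
gripper_width: 0.503
gripper_force: 0.0
```

```bash
cat > c.py <<'E'
from h import *
np.set_printoptions(precision=3,suppress=True)
from m import pca
E
sed -i "s/^for n in ('scene','top'):/def run(tag='0'):\n  for n in ('scene','top'):/" m.py
python3 - <<'E'
src=open('m.py').read().split('\n')
i=[k for k,l in enumerate(src) if l.startswith('def run')][0]
out=src[:i+2]+['  '+l for l in src[i+2:] if not l.startswith(('im=','a='))]
t='\n'.join(out).replace("n+'0.npz'","n+tag+'.npz'")
t+='''
if __name__=='__main__':
    import sys
    for n in ('scene','top'):
        im,d=r.capture(n); np.savez(n+sys.argv[1]+'.npz',im=im,d=d)
    run(sys.argv[1])
'''
open('m.py','w').write(t)
E
python3 m.py 1 | cut -c1-190; python3 g.py .37 .01 .25 276.3
```

```text
scene red px [455.6389 163.0444] [0.3116 0.3396 0.1122] 0.10404214367850873 0.11591844416932584 dir 154.59569501651652 len 0.04524066490410109 wid 0.04326485314204613 midrange [0.3103 0.3408
scene red px [193.3378 174.2027] [ 0.6171 -0.3004  0.1358] 0.12818337841068528 0.1399217775960243 dir 131.47476242507673 len 0.048015874432178175 wid 0.025730159184917376 midrange [ 0.6137 -
scene red px [363.3478 209.0435] [0.5495 0.1483 0.1178] 0.10671669119353788 0.12371814616167953 dir -173.6956493470881 len 0.030415528098305316 wid 0.005349472394925549 midrange [0.5499 0.14
scene blue px [273.2 189.7] [ 0.5771 -0.0883  0.1192] 0.11533562309865453 0.12040391236315362 dir -172.52219452474944 len 0.02951107849622544 wid 0.005461243506228085 midrange [ 0.577  -0.08
scene blue px [294.7079 193.0899] [ 0.5723 -0.0288  0.1275] 0.11276574151594043 0.13989658506498637 dir 95.83286150386476 len 0.04278434774702876 wid 0.005208278907747334 midrange [ 0.5718 -
scene bar [316.7992 203.3918] [0.5678 0.0291 0.1051] 0.09809225339904815 0.11197850712134916 dir 96.0838632155285 len 0.2435590161645539 wid 0.03
[... 2646 characters left out ...]
0.07275140835352231 wid 0.0051354465571307305 midrange [0.5384 0.0837]
top handle [311.3735 241.7432] [0.4263 0.0164 0.0833] 0.07006535330631425 0.08696654812875915 dir 96.05108991482297 len 0.1275035142948936 wid 0.041003002191793314 midrange [0.4355 0.0164] 2
top cabtop [281.7947 106.5209] [0.7623 0.0852 0.176 ] 0.169732297934157 0.18211802879721284 dir 98.39860193676901 len 0.2712025613009747 wid 0.09739002347548015 midrange [0.7699 0.0532] 2582
t 19.55 tcp [ 0.567 -0.029  0.263] yaw -173.78094222294902 toolz [-0.002  0.    -1.   ] F [-0.706  0.233 -1.619] w 0.49839134377703753 0.0
shift units [-2.422  7.645  0.522] turn units z -11.26011777786863
level rotvec units [ 0.012  0.002 -0.   ]
```

Both forms hang level (blue tab centre (0.572,-0.029), top 0.14). Now back off, turn a quarter and go down in front of the handle.

>>> {"name": "jog_arm", "arguments": {"plan": "-0.1 0.5 0 0 0 0 0;-0.3 1 0 0 0 0 0;-0.3 1 0 0 0 0 0;-0.3 1 0 0 0 0 0;-0.3 1 0 0 0 0 0;-0.3 1 0 0 0 0 0;-0.3 1 0 0 0 0 0;-0.3 0.9 0 0 0 0 0;-0.15 0.4 0 0 0 0 0;0 0 0 0 0 0.5 0"}}

```text
time_s: 20.55
tcp_pos: [0.3658, 0.0078, 0.2632]
ee_rot: [[0.038, -0.999, -0.0], [-0.999, -0.038, 0.0], [-0.0, 0.0, -1.0]]
wrist_force: [-0.2, 0.2, 0.5]
gripper_width: 0.502
gripper_force: 0.0
```

>>> {"name": "jog_arm", "arguments": {"plan": "0 0 0 0 0 1 0;0 0 0 0 0 1 0;0 0 0 0 0 1 0;0 0 0 0 0 1 0;0 0 0 0 0 1 0;0 0 0 0 0 1 0;0 0 0 0 0 1 0;0 0 0 0 0 1 0;0 0 0 0 0 1 0;0 0 0 0 0 1 0"}}

```text
time_s: 21.55
tcp_pos: [0.3671, 0.0077, 0.2629]
ee_rot: [[-0.979, -0.206, -0.001], [-0.206, 0.979, -0.001], [0.001, -0.0, -1.0]]
wrist_force: [0.6, -0.1, -0.5]
gripper_width: 0.499
gripper_force: 0.0
```

```bash
python3 g.py .370 .0085 .065 96.3
```

```text
t 21.55 tcp [0.367 0.008 0.263] yaw 101.89760727537139 toolz [-0.001 -0.001 -1.   ] F [ 0.569 -0.137 -0.454] w 0.4985907654219513 0.0
shift units [-0.13   0.011  7.917] turn units z 0.6997009094214235
level rotvec units [-0.003 -0.01   0.   ]
```

>>> {"name": "jog_arm", "arguments": {"plan": "-0.1 0 0.6 0 0 0.7 0;0 0 1 0 0 0 0;0 0 1 0 0 0 0;0 0 1 0 0 0 0;0 0 1 0 0 0 0;0 0 1 0 0 0 0;0 0 1 0 0 0 0;0 0 0.8 0 0 0 0;0 0 0.5 0 0 0 0;0 0 0 0 0 0 0"}}

```text
time_s: 22.55
tcp_pos: [0.3682, 0.0076, 0.0642]
ee_rot: [[-0.993, -0.115, -0.005], [-0.115, 0.993, -0.002], [0.005, -0.002, -1.0]]
wrist_force: [-0.2, 0.8, 0.6]
gripper_width: 0.499
gripper_force: 0.0
```

>>> {"name": "jog_arm", "arguments": {"plan": "-0.2 0 0 0 0 0 0;-0.3 0 0 0 0 0 0;-0.3 0 0 0 0 0 0;-0.2 0 0 0 0 0 0;-0.15 0 0 0 0 0 0;-0.15 0 0 0 0 0 0;-0.15 0 0 0 0 0 0;-0.15 0 0 0 0 0 0;-0.15 0 0 0 0 0 0;-0.15 0 0 0 0 0 0"}}

```text
time_s: 23.55
tcp_pos: [0.4164, 0.0136, 0.0659]
ee_rot: [[-0.993, -0.115, -0.001], [-0.115, 0.993, -0.0], [0.001, -0.0, -1.0]]
wrist_force: [-2.4, -1.6, 0.7]
gripper_width: 0.499
gripper_force: 0.8
```

```bash
python3 g.py .60 .034 .065 96.3
```

```text
t 23.55 tcp [0.416 0.014 0.066] yaw 96.62262668971974 toolz [-0.001 -0.    -1.   ] F [-2.378 -1.568  0.708] w 0.4994704024772337 0.8272821083664894
shift units [-7.391 -0.035  0.029] turn units z 0.04032833621496934
level rotvec units [-0.002 -0.007  0.   ]
```

>>> {"name": "jog_arm", "arguments": {"plan": "-0.18 0 0 0 0 0 0;-0.22 0 0 0 0 0 0;-0.26 0 0 0 0 0 0;-0.3 0 0 0 0 0 0;-0.3 0 0 0 0 0 0;-0.3 0 0 0 0 0 0;-0.3 0 0 0 0 0 0;-0.3 0 0 0 0 0 0;-0.3 0 0 0 0 0 0;-0.3 0 0 0 0 0 0"}}

```text
time_s: 24.55
tcp_pos: [0.4857, 0.0218, 0.066]
ee_rot: [[-0.993, -0.115, -0.0], [-0.115, 0.993, -0.0], [0.0, -0.0, -1.0]]
wrist_force: [-1.4, -1.9, 0.1]
gripper_width: 0.498
gripper_force: 0.9
```

>>> {"name": "jog_arm", "arguments": {"plan": "-0.3 0 0 0 0 0 0;-0.3 0 0 0 0 0 0;-0.3 0 0 0 0 0 0;-0.3 0 0 0 0 0 0;-0.3 0 0 0 0 0 0;-0.26 0 0 0 0 0 0;-0.22 0 0 0 0 0 0;-0.18 0 0 0 0 0 0;-0.14 0 0 0 0 0 0;-0.1 0 0 0 0 0 0"}}

```text
time_s: 25.55
tcp_pos: [0.545, 0.0287, 0.0661]
ee_rot: [[-0.993, -0.115, 0.0], [-0.115, 0.993, 0.0], [-0.0, 0.0, -1.0]]
wrist_force: [-1.6, -1.1, 1.1]
gripper_width: 0.501
gripper_force: 0.8
```

```bash
python3 g.py .60 .034 .065 96.3; python3 m.py 2 | egrep 'blue|red|handle|front|cabtop' | cut -c1-150
```

```text
t 25.55 tcp [0.545 0.029 0.066] yaw 96.62596500040854 toolz [ 0.  0. -1.] F [-1.582 -1.05   1.099] w 0.5013552942237328 0.792567003518343
shift units [-2.208 -0.044  0.043] turn units z 0.04074562505106627
level rotvec units [0.001 0.001 0.   ]
scene red px [455.7363 163.0549] [0.3113 0.3399 0.112 ] 0.10492338854779104 0.11599130081234954 dir 166.90987291808156 len 0.047293340430182684 wid 0.
scene red px [193.4776 174.209 ] [ 0.6171 -0.2999  0.136 ] 0.13014861844977643 0.13974479701227216 dir 131.77702884175298 len 0.04714737248228612 wid 
scene handle [318.2325 207.4474] [0.5651 0.0325 0.0836] 0.07121340259363673 0.08693994077896694 dir 96.34428944669202 len 0.1286686789294315 wid 0.049
scene cabtop [321.6727 182.6393] [0.5514 0.0363 0.1778] 0.16501182079105037 0.18484844888947838 dir 98.31767937669316 len 0.19107608676367688 wid 0.07
scene cabtop [301.8089 246.6051] [0.727  0.0565 0.1768] 0.1685813312076806 0.18112594446530816 dir 91.02802642661975 len 0.2835788014153623 wid 0.1704
top red px [183.1846 291.2769] [0.3083 0.3383 0.1115] 0.09994295597165048 0.11775721441120646 dir 113.07476700353037 len 0.04459838870477183 wid 0.041
top front [344.0789 170.8947] [ 0.6124 -0.0738  0.0944] 0.0884213309837103 0.09694302462972804 dir 92.8113201267173 len 0.04833147678760297 wid 0.0086
top cabtop [295.151  122.2132] [0.7214 0.0522 0.176 ] 0.16505629988971016 0.184545339851092 dir 91.78770487919252 len 0.2801975710018524 wid 0.1712424
top cabtop [336.2246 187.879 ] [ 0.5532 -0.0461  0.1787] 0.1667196450213556 0.18346932979882302 dir -174.14470477115003 len 0.07433504491275364 wid 0.
```

>>> {"name": "jog_arm", "arguments": {"plan": "-0.12 0 0 0 0 0 0;-0.15 0 0 0 0 0 0;-0.15 0 0 0 0 0 0;-0.15 0 0 0 0 0 0;-0.15 0 0 0 0 0 0;-0.15 0 0 0 0 0 0;-0.12 0 0 0 0 0 0;-0.1 0 0 0 0 0 0;-0.1 0 0 0 0 0 0;-0.1 0 0 0 0 0 0"}}

```text
time_s: 26.65
tcp_pos: [0.5769, 0.0323, 0.0661]
ee_rot: [[-0.993, -0.115, 0.0], [-0.115, 0.993, -0.0], [-0.0, -0.0, -1.0]]
wrist_force: [-2.4, 0.5, 0.8]
gripper_width: 0.501
gripper_force: 0.8
```

>>> {"name": "jog_arm", "arguments": {"plan": "-0.1 0 0 0 0 0 0;-0.1 0 0 0 0 0 0;-0.1 0 0 0 0 0 0;-0.06 0 0 0 0 0 0;-0.06 0 0 0 0 0 0;-0.05 0 0 0 0 0 0;-0.05 0 0 0 0 0 0;0 0 0 0 0 0 0;0 0 0 0 0 0 0;0 0 0 0 0 0 0"}}

```text
time_s: 27.65
tcp_pos: [0.5884, 0.0336, 0.0659]
ee_rot: [[-0.993, -0.115, -0.003], [-0.115, 0.993, -0.001], [0.003, -0.0, -1.0]]
wrist_force: [-4.5, -0.1, 2.9]
gripper_width: 0.504
gripper_force: 2.6
```

>>> {"name": "jog_arm", "arguments": {"plan": "-0.06 0 0 0 0 0 0;-0.06 0 0 0 0 0 0;-0.06 0 0 0 0 0 0;0 0 0 0 0 0 0;0 0 0 0 0 0 0;0 0 0 0 0 0 0;0 0 0 0 0 0 0;0 0 0 0 0 0 0;0 0 0 0 0 0 0;0 0 0 0 0 0 0"}}

```text
time_s: 28.65
tcp_pos: [0.5886, 0.0334, 0.0654]
ee_rot: [[-0.993, -0.114, -0.012], [-0.114, 0.993, -0.002], [0.012, -0.001, -1.0]]
wrist_force: [-13.5, 0.9, 9.1]
gripper_width: 0.502
gripper_force: 6.7
```

Firm stop at 13 N. Backing off, then checking.

>>> {"name": "jog_arm", "arguments": {"plan": "0.2 0 0 0 0 0 0;0.5 0 0 0 0 0 0;0.8 0 0 0 0 0 0;1 0 0 0 0 0 0;1 0 0 0 0 0 0;1 0 0 0 0 0 0;1 0 0 0 0 0 0;1 0 0 0 0 0 0;0.6 0 -0.5 0 0 0 0;0.3 0 -0.5 0 0 0 0"}}

```text
time_s: 29.65
tcp_pos: [0.4101, 0.0132, 0.0914]
ee_rot: [[-0.993, -0.116, 0.002], [-0.116, 0.993, 0.001], [-0.002, 0.001, -1.0]]
wrist_force: [1.6, 0.8, 0.1]
gripper_width: 0.498
gripper_force: 0.0
```

```bash
cat > f.py <<'E'
from h import *
from m import run,pca
np.set_printoptions(precision=4,suppress=True)
for n in ('scene','top'):
    im,d=r.capture(n); np.savez(n+'3.npz',im=im,d=d); C=cloud(n,d); im=im.astype(int)
    R,G,B=im[...,0],im[...,1],im[...,2]
    o=np.array([.561,.0295]); e=np.array([.994,.1097]); f=np.array([-.1097,.994])
    X=(C[...,:2]-o)@e; Y=(C[...,:2]-o)@f; Z=C[...,2]
    for nm,m in (('cab',(Z>.165)&(Z<.19)),('front',(Z>.088)&(Z<.097)),('handle',(Z>.07)&(Z<.088))):
        q=m&(X>-.16)&(X<.4)&(abs(Y)<.1)&(d>0)
        if q.sum(): print(n,nm,q.sum(),np.percentile(X[q],[0,2,10,50]))
    for nm,mk in (('red',(R>1.4*G)&(R>1.4*B)&(R>45)),('blue',(B>1.35*R)&(B>1.1*G)&(B>45))):
        q=(mk&(X>-.2)&(X<.4)&(abs(Y)<.14)); k,l,st,ce=cv2.connectedComponentsWithStats(q.astype(np.uint8))
        for i in range(1,k):
            if st[i,4]>5: j=l==i; print(n,nm,ce[i],st[i,4],'XYZ',X[j].mean(),Y[j].mean(),Z[j].mean(),Z[j].max())
E
python3 f.py; python3 g.py .59 .03 .065 96.3
```

```text
scene cab 10026 [-0.1599 -0.1201  0.1042  0.2125]
scene front 109 [-0.153  -0.1441  0.3164  0.317 ]
scene handle 179 [0.316  0.3163 0.3166 0.317 ]
top cab 7090 [-0.1233  0.0885  0.1064  0.1977]
top front 204 [0.0387 0.041  0.0787 0.0812]
top handle 342 [0.038  0.0386 0.04   0.0485]
top red [272.5946 169.1892] 37 XYZ 0.07765791456673796 0.08299642966692132 0.04969957993493161 0.059367088708325966
top blue [332.5    161.9545] 22 XYZ 0.07765328605752739 -0.08457348936528607 0.04934167403212875 0.0572712271109983
t 29.75 tcp [0.412 0.014 0.093] yaw 96.70051060003787 toolz [ 0.006  0.002 -1.   ] F [0.691 0.401 0.28 ] w 0.5010794443913867 0.0
shift units [-7.142 -0.19   1.155] turn units z 0.0500638250047345
level rotvec units [0.012 0.047 0.   ]
```

```bash
cat > q.py <<'E'
from h import *
np.set_printoptions(precision=4,suppress=True)
o=np.array([.561,.0295]); e=np.array([.994,.1097]); f=np.array([-.1097,.994])
for n,t in (('top','0'),('scene','0'),('top','3'),('scene','3')):
    z=np.load(n+t+'.npz'); d=z['d']; C=cloud(n,d); X=(C[...,:2]-o)@e; Y=(C[...,:2]-o)@f; Z=C[...,2]
    x0=-.141 if t=='0' else .043
    def h(nm,m):
        if m.sum()>3: print(n,t,nm,m.sum(),np.percentile(X[m],[1,10,50,90,99]),'Y',Y[m].min(),Y[m].max())
    h('handle',(abs(X-x0)<.02)&(abs(Y)<.06)&(Z>.075)&(Z<.095))
    h('paneltop',(X>x0+.022)&(X<x0+.06)&(abs(Y)<.15)&(Z>.09)&(Z<.104))
    h('cabfront',(X>.05)&(X<.105)&(abs(Y)<.14)&(Z>.171)&(Z<.185))
    h('cabbackwall',(X>.26)&(X<.36)&(abs(Y)<.12)&(Z>.05)&(Z<.15))
z=np.load('top3.npz'); im=z['im']; C=cloud('top',z['d']); X=(C[...,:2]-o)@e; Z=C[...,2]
for u in (285,320):
    print([(v,round(float(X[v,u]),3),round(float(Z[v,u]),3),int(im[v,u].mean())) for v in range(146,184,1)])
E
python3 q.py
```

```text
top 0 handle 228 [-0.1464 -0.1452 -0.1401 -0.13   -0.1217] Y -0.05997361264809028 0.059354107832606
top 0 paneltop 314 [-0.1061 -0.1055 -0.1023 -0.0989 -0.0981] Y -0.12842977725562857 0.12951998675131118
top 0 cabfront 846 [0.0832 0.0874 0.0951 0.1031 0.1047] Y -0.13446998106308417 0.13461011155208655
scene 0 handle 183 [-0.1453 -0.1421 -0.1374 -0.1314 -0.1221] Y -0.05954549154662243 0.059593609500515995
scene 0 paneltop 326 [-0.106  -0.104  -0.0997 -0.0972 -0.0965] Y -0.1303889254066685 0.13078247107525887
scene 0 cabfront 825 [0.0845 0.0884 0.0959 0.1032 0.1048] Y -0.134556511971008 0.13476437183914014
scene 0 cabbackwall 1305 [0.3163 0.3166 0.317  0.3174 0.3178] Y -0.1197727873044182 0.119797589913835
top 3 handle 212 [0.0381 0.0393 0.044  0.0531 0.0616] Y -0.05993359237668599 0.05882261064717099
top 3 paneltop 314 [0.0783 0.0791 0.082  0.0856 0.0873] Y -0.1327817443601558 0.133111771680884
top 3 cabfront 847 [0.0832 0.0873 0.0951 0.1029 0.1048] Y -0.13453988468128833 0.13525752513697528
scene 3 cabfront 818 [0.0844 0.0882 0.0957 0.1031 0.1048] Y -0.13608964431249923 0.13475212851
[... 1345 characters left out ...]
0.023, 122), (157, 0.085, 0.095, 126), (158, 0.083, 0.094, 125), (159, 0.08, 0.095, 108), (160, 0.08, 0.081, 81), (161, 0.077, 0.082, 64), (162, 0.074, 0.084, 57), (163, 0.072, 0.082, 58), (164, 0.069, 0.082, 55), (165, 0.066, 0.081, 54), (166, 0.063, 0.083, 62), (167, 0.078, -0.001, 70), (168, 0.074, 0.004, 75), (169, 0.073, -0.004, 77), (170, 0.07, -0.003, 74), (171, 0.066, 0.001, 70), (172, 0.047, 0.082, 67), (173, 0.044, 0.083, 70), (174, 0.042, 0.082, 67), (175, 0.038, 0.087, 72), (176, 0.052, -0.002, 90), (177, 0.049, 0.001, 112), (178, 0.046, -0.001, 122), (179, 0.043, 0.002, 123), (180, 0.041, -0.004, 120), (181, 0.036, 0.004, 119), (182, 0.034, 0.001, 120), (183, 0.031, 0.002, 120)]
```

The drawer stopped hard with its panel's back at the cabinet's front edge, which may be fully home or may be 8 mm short if the panel should sit flush. I push again with the gripper tilted back, to rule out the gripper touching the cabinet.

>>> {"name": "jog_arm", "arguments": {"plan": "0 0 0 0 -1 0 0;0 0 0 0 -1 0 0;0.13 0 0.44 0 0 0 0;0.13 0 0.44 0 0 0 0;-0.5 0 0.14 0 0 0 0;-0.96 0 0.28 0 0 0 0;-0.96 0 0.28 0 0 0 0;-0.96 0 0.28 0 0 0 0;-0.9 0 0.26 0 0 0 0;-0.6 0 0.17 0 0 0 0"}}

```text
time_s: 30.75
tcp_pos: [0.5417, 0.0234, 0.0646]
ee_rot: [[-0.962, -0.111, 0.251], [-0.11, 0.994, 0.018], [-0.251, -0.01, -0.968]]
wrist_force: [-0.0, 0.5, 0.7]
gripper_width: 0.501
gripper_force: 0.0
```

>>> {"name": "jog_arm", "arguments": {"plan": "-0.4 0 0.11 0 0 0 0;-0.3 0 0.09 0 0 0 0;-0.3 0 0.09 0 0 0 0;-0.2 0 0.06 0 0 0 0;-0.15 0 0.04 0 0 0 0;-0.1 0 0.03 0 0 0 0;-0.1 0 0.03 0 0 0 0;-0.1 0 0.03 0 0 0 0;0 0 0 0 0 0 0;0 0 0 0 0 0 0"}}

```text
time_s: 31.75
tcp_pos: [0.5809, 0.0269, 0.0634]
ee_rot: [[-0.963, -0.11, 0.248], [-0.109, 0.994, 0.017], [-0.248, -0.011, -0.969]]
wrist_force: [-0.8, 0.1, 0.6]
gripper_width: 0.497
gripper_force: 0.0
```

```bash
python3 g.py .59 .034 .07 96.3; python3 -c "
from station import r; print(r.sense()['moment'])"
```

```text
t 31.75 tcp [0.581 0.027 0.063] yaw 96.30793803963171 toolz [ 0.248  0.017 -0.969] F [-0.798  0.113  0.594] w 0.49691313231900686 0.0
shift units [-0.447  0.238 -0.159] turn units z 0.0009922549539638226
level rotvec units [-0.079  1.778 -0.   ]
[-0.02686026  0.51662103 -0.03235352]
```

>>> {"name": "jog_arm", "arguments": {"plan": "-0.12 0 0.03 0 0 0 0;-0.12 0 0.03 0 0 0 0;-0.12 0 0.03 0 0 0 0;-0.12 0 0.03 0 0 0 0;-0.12 0 0.03 0 0 0 0;-0.06 0 0.02 0 0 0 0;-0.06 0 0.02 0 0 0 0;0 0 0 0 0 0 0;0 0 0 0 0 0 0;0 0 0 0 0 0 0"}}

```text
time_s: 32.75
tcp_pos: [0.5936, 0.0268, 0.0605]
ee_rot: [[-0.966, -0.107, 0.236], [-0.107, 0.994, 0.012], [-0.236, -0.014, -0.972]]
wrist_force: [-11.5, 0.7, 3.2]
gripper_width: 0.499
gripper_force: 4.8
```

```bash
python3 f.py; python3 -c "
from station import r; s=r.sense(); print(s['moment'],s['wrist_force'],s['tcp_pos'])"
```

```text
scene cab 10595 [-0.0266  0.0045  0.0888  0.2058]
scene front 110 [0.0159 0.0311 0.0346 0.3169]
scene handle 188 [0.0221 0.2408 0.3165 0.317 ]
top cab 7674 [-0.0273  0.004   0.0901  0.1886]
top front 202 [0.0393 0.0785 0.079  0.0818]
top handle 141 [0.04   0.0589 0.0696 0.0789]
top red [272.4878 169.0732] 41 XYZ 0.077874804014029 0.08321350334737518 0.05034634514693929 0.0636434766680829
top blue [332.7407 161.8889] 27 XYZ 0.07740298666910499 -0.08514510566564565 0.050936324948959895 0.0580668614614257
[-0.0482809  3.2196735  0.0144335] [-10.57277699   0.17285092   3.28174174] [0.59364957 0.02682676 0.06055535]
```

Same hard stop with a different posture, panel position unchanged: the drawer is home. Backing off and checking the forms through the clear top.

>>> {"name": "jog_arm", "arguments": {"plan": "0.2 0 -0.06 0 0 0 0;0.5 0 -0.14 0 0 0 0;0.96 0 -0.28 0 0 0 0;0.96 0 -0.28 0 0 0 0;0.96 0 -0.28 0 0 0 0;0.96 0 -0.28 0 0 0 0;0.96 0 -0.28 0 0 0 0;0.8 0 -0.3 0 0 0 0;0.4 0 -0.5 0 0 0 0;0 0 -0.5 0 0 0 0"}}

```text
time_s: 33.85
tcp_pos: [0.4187, 0.0089, 0.0919]
ee_rot: [[-0.963, -0.11, 0.247], [-0.11, 0.994, 0.017], [-0.247, -0.011, -0.969]]
wrist_force: [0.3, -0.6, 0.7]
gripper_width: 0.504
gripper_force: 0.0
```

```bash
cat > k.py <<'E'
from h import *
np.set_printoptions(precision=3,suppress=True,linewidth=160)
o=np.array([.561,.0295]); e=np.array([.994,.1097]); f=np.array([-.1097,.994])
def proj(n,p):
    c=r.get_calibration(n); T=np.linalg.inv(c['extrinsics']); q=T@np.append(p,1); K=c['mtx']
    return K[0,0]*q[0]/-q[2]+K[0,2], K[1,1]*-q[1]/-q[2]+K[1,2]
for n in ('top','scene'):
    im,d=r.capture(n); np.savez(n+'4.npz',im=im,d=d); im=im.astype(int)
    old=np.load(n+'0.npz')['im'].astype(int)
    for nm,Y in (('red',.06),('blue',-.06)):
        p=np.append(o+.184*e+Y*f,.14); u,v=map(int,proj(n,p))
        w=im[v-10:v+11,u-10:u+11]; ch=(w[...,0]-w[...,2]) if nm=='red' else (w[...,2]-w[...,0])
        i=np.unravel_index(ch.argmax(),ch.shape); ow=old[v-10:v+11,u-10:u+11]; oc=(ow[...,0]-ow[...,2])*(1 if nm=='red' else -1)
        print(n,nm,'exp',u,v,'max',ch.max(),'at',i[1]-10,i[0]-10,'rgb',w[i],'n>max/2',(ch>ch.max()/2).sum(),'med',np.median(ch),'old max',oc.max())
    x,y=(150,60)
E
python3 k.py; python3 g.py .4 .0 .2 96.3; python3 m.py 4 | egrep ' red| blue' | cut -c1-110
```

```text
top red exp 273 120 max 11 at -1 0 rgb [119 103 108] n>max/2 38 med -9.0 old max -10
top blue exp 319 115 max 30 at 7 -1 rgb [ 98 112 128] n>max/2 127 med 11.0 old max 14
scene red exp 322 265 max 26 at -4 0 rgb [135 105 109] n>max/2 82 med -3.0 old max -3
scene blue exp 271 252 max 36 at -2 0 rgb [102 119 138] n>max/2 156 med 10.0 old max 11
t 33.95 tcp [0.422 0.011 0.094] yaw 96.36842419167462 toolz [ 0.253  0.02  -0.967] F [1.345 0.791 1.196] w 0.4989895647724407 0.0
shift units [-0.187 -0.365 -4.333] turn units z 0.008553023959329664
level rotvec units [-0.062  1.82   0.   ]
scene red px [455.8011 162.9834] [0.3115 0.34   0.1125] 0.1034016921150992 0.11631462532685644 dir 172.3417596
scene red px [193.12 174.42] [ 0.618  -0.3005  0.1359] 0.13167449806031928 0.1397895969780769 dir 123.64164695
top red px [183.2093 291.2713] [0.3084 0.3382 0.1116] 0.10374379395863054 0.11635034550500767 dir 130.10781415
```

The red and blue tabs show through the clear top where hung forms should be, in both cameras, and the bystanders haven't moved. Handing in.

```bash
python3 -c "
from station import r; print(r.finish_job())"
```

```text
the job is handed in; nothing more can be done
None
```

The job is handed in at about 34 s: both forms hang on their matching halves and the drawer is pushed against its hard stop, though I took that stop as fully home and the camera put the panel face about 8 mm in front of the cabinet edge; the jar and the oil bottle read as unmoved, while the sauce bottle and ramekin were not measured again at the end.

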